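# Clamp the lamp stem in the bench clamp

## Task

Clamp the lamp's stem in the bench clamp: swing the yellow hinged cap over onto the stem first, then swing the steel bolt up by its red grip, over the hump of the cap's fork, until it stands fully home against the closed end of the slot, and let go. Feel for that end and stop there rather than straining the bolt against it; do not force the cap, do not shift the lamp out of its rests, and leave the tin, the screwdriver and the LED disc alone.

Things in the scene. Friction and masses are not known exactly. Their poses are not given: they have to be found in the camera images.
- clamp: Grey base plate, 124 x 260 x 10 mm, screwed to the bench, with a tube clamp in its middle and two black V rests. Origin: centre of the plate's underside, on the bench. Its y axis runs along the lamp stem; the cap's hinge is on its +x side (away from the robot), the swing bolt on its -x side. The stem's axis lies 40 mm above the origin.
- cap (a joint): Yellow hinged half of the clamp (250 g), rad: 0 shut, grows as it opens to the +x side, up to 2.05. Starts at 1.15 to 1.65, held by hinge friction; below about 0.5 it falls by its weight and rests on the stem at about 0.065, on a springy rubber pad (11 N/mm). It need not be pressed to 0 by hand: the bolt's nut wedges it down the rest.
- bolt (a joint): Steel swing bolt, rad: 0 upright and home, its 10 mm shank just touching the slot's closed end; grows as it leans out to -x, up to 1.25. Starts at 0.75 to 1.15, stays where left (stiff pivot, 0.12 Nm). Past 0 the slot end stops it and the push rises steeply; over about 20 N at the grip strains it. Held in fingers it may slip and lag behind the hand by up to 0.15 rad.
- cap_hinge (a point): Middle of the cap's hinge axis (parallel to the clamp's y), 34 mm to the +x side of the clamp's origin and 44 mm above it.
- cap_crown (a point): Middle of the outer face of the cap's crown, a flat plate 38 mm wide along the stem and 8 mm thick. With the cap shut it is 34 mm from the hinge axis towards the bolt and 28 mm above it, straight over the stem; the outer face spans from 4 mm behind the hinge axis to 65 mm towards the bolt.
- cap_fork (a point): Seat of the cap's fork, in the middle of its slot (14 mm wide, open at the outer end, a prong of 12 mm on either side). Cap shut: 78 mm from the hinge axis towards the bolt, 13 mm above it. 6 mm further out is a hump 1 mm high; from it a ramp slopes down to the tip, 96 mm from the hinge axis and 3 mm above it.
- bolt_pivot (a point): Middle of the bolt's pivot axis (parallel to the clamp's y), 44 mm to the -x side of the clamp's origin and 20 mm above it.
- bolt_nut (a point): Centre of the dark barrel nut across the bolt: 18 mm in diameter, 38 mm long, axis along y, 46 mm from the pivot. As the bolt swings up it meets the fork's ramp at about 0.55 rad, wedges the cap down (hardest near 0.25 rad, some 8 to 25 N at the grip), runs easily once over the hump from about 0.2 rad, and ends on the seat.
- bolt_grip (a point): Centre of the red T grip at the end of the bolt: a cylinder 22 mm in diameter and 28 mm long, axis along the clamp's y, 90 mm from the pivot; it can be pinched on its flat ends, 28 mm apart.
- lamp_mid (a point): On the axis of the lamp's stem: aluminium tube 34 mm in diameter, from 170 mm on the -y side to 150 mm on the +y side of this point, white spot head 66 mm in diameter on the +y end, about 0.4 kg in all. It lies loose in the V rests, this point within 15 mm of the clamp's middle.
- tin: Bystander: white round tin with brass-coloured lid, 60 mm in diameter, 28 mm high, near the bolt on the +y side. Origin: centre of its underside.
- screwdriver: Bystander: screwdriver with red handle, 180 mm long, lying near the bolt on the -y side. Origin: on the bench under the middle of its length.
- led_disc: Bystander: white LED disc with yellow face, 70 mm in diameter, 12 mm thick, beyond the plate on the hinge side. Origin: centre of its underside.

How it is judged (in metres and radians):
On the way:
1. the cap lies over on the stem while the bolt is still swung out (value of joint cap below 0.15 rad and value of joint bolt above 0.5 rad), for 0.2 s.
At the end, for the whole second after the job is handed in: The cap is shut (within 0.025 rad of 0) under the nut, the bolt stands home in the slot (within 0.04 rad of 0), the stem lies in its rests within 20 mm of where it started, and all is let go (value of joint cap between -0.025 and 0.025 rad and value of joint bolt between -0.04 and 0.04 rad and distance of lamp_mid from where it was at the start of the episode below 0.02 m); the robot touches nothing.
It fails at once if the bolt is strained against the closed end of the slot (over 60 N there, about 20 N at the grip) (contact force between bolt and cap_c4 above 60 N).
It fails at once if the fingers force the cap (contact force between the fingers and cap above 45 N).
It fails at once if the lamp is shifted out of its rests (distance of lamp_mid from where it was at the start of the episode above 0.04 m).
It fails at once if the tin, the screwdriver or the LED disc is disturbed (moved 30 mm) (distance of any of tin, screwdriver, led_disc from where it was at the start of the episode above 0.03 m).
It also fails if it takes over 67 s, if anything falls off the work surface, if the arm or the gripper's body presses on something with over 40 N, if the wrist force passes 120 N, or if a joint passes its speed limit or range.

## Robot

A 6-joint arm with a two-finger parallel gripper is mounted at the origin on the work surface. World frame = base frame: x ahead of the robot, y to its left, z up, the work surface at z = 0. Lengths are in m, angles in degrees, forces in N, time in s.
With the tool pointing down it reaches from about 0.35 to 0.875 m from the base axis. Payload 4.2 kg.
Tool frame: the origin (TCP) lies at the very end of the fingers, on their centre line; the grasp point (between the pads) lies 19 mm behind it; z points along the fingers, y is the line along which they close (so a half turn about z gives the same grasp; the last joint's range is limited). The gripper opens to 87 mm and grips with 3 to 60 N. Pads are 19 mm wide; open, the fingers measure 117 mm over their backs; the gripper's body (75 mm by 190 mm) begins 51 mm behind the grasp point.
Start: joints at [-59.725, 22.042, 0.453, 0, -68.411, -14.817], TCP at [0.167, -0.602, 0.223] pointing down, gripper open.
Joint ranges: [-179.83, 179.83], [-69.29, 118.12], [-61.27, 80.66], [-181.25, 117.63], [-171.15, -9.14], [-177.46, 177.46]. Speed limits (degrees/s): [159.86, 159.86, 180, 180, 180, 180].

## Interface

Orientations are given as a 3x3 rotation matrix whose columns are the frame's x, y, z axes.
In Python, from station import * gives the robot as it stands.
- The arm moves only by the shell command python3 -m pendant 'ROWS'. ROWS is JSON, a list of rows, each an object of numbers: "x", "y", "z": the shift along the world's x, y, z normalised to -1 to 1, where 1 is 250 mm; "rx", "ry", "rz": the turn, a rotation vector about the world's x, y, z normalised to -1 to 1, where 1 is 180 degrees; "claw": the opening, from 0 (shut) to 1 (fully open). A call has exactly 8 rows; each row is the pose to reach, as a shift and turn from the pose commanded when the call began, turning the shorter way round; what a row does not reach only later rows make up. A row lasts 1/8 s, in which the tool goes at most 62.5 mm and 10.7 degrees, less where a joint would pass 70% of its speed; a pose out of reach is approached as far as the arm can. A call with a number of a shift or a turn outside -1 to 1 is refused whole. A call with a gripper value outside its range is refused whole. The fingers move at their own pace and stop on an object; the grip force is fixed at half the most. Time passes only in rows, so rows that repeat a pose let the fingers close, or fill a call up. It gives the time, the measured TCP pose, the force, the opening and the grip force at its end, in the units of the state.
- sense(): the state, without advancing time (a new reading comes with each control period).
- capture(name): name is "scene" or "top" or "wrist"; returns a dict with "color" (384x512x3 uint8, red, green, blue), "mtx" (3x3 intrinsics, pixels), "world_to_cam" (4x4, takes a point from world to camera coordinates). Camera axes: x right, y up, looking along -z (the intrinsics and any distortion apply to the point x, -y, -z); pixel columns grow to the right and rows downward; lengths in m; the calibration is good to about 2 mm. A picture is of the moment at which its call begins. There is no depth.
- finish_job(): hands the job in; it is judged then, once.
Trained networks look in a picture, given as the dict that the camera call returned (one of the last four; its "shot" number tells which), for a name from the list of things; names that differ only in an ending like _2 or _b are one class to them, and where a whole thing is asked for, a point or a joint stands for the part that bears it (a point fixed in the world has none). Each returns a list of dicts, best first, with "conf" (0 to 1); they miss things now and then, are a little off and sometimes report something else, mostly with a low value. They report only what shows in the picture. A call takes as long as a camera call.
- search_frame(picture, label): "centre" ([column, row] in pixels, amid what is visible of it).
- regions_of(picture, label): "region" (384x512 bool, what is visible of it) and "centre" ([column, row] in pixels, amid what is visible of it).
The state is a dict: "time_s": time; "joints": joint angles; "joint_velocities": joint speeds; "effort": joint torques, N m; "tcp_pos": TCP position; "ee_rot": TCP orientation; "wrist_force": force on the tool from outside, world axes, zero at the start; "moment": the same for the moment, N m; "gripper_width": opening from 0.0 (shut) to 1.0 (fully open); "gripper_force": force on a finger pad.
Only numpy, scipy, OpenCV 4.12 (cv2) and the standard library are available. Lean on these libraries where they do the work, as an engineer would, in place of code of your own. Each camera call takes 0.05 s, during which the arm holds its last target. There are 200 camera calls.

## Working session

There is one attempt and no reset: what is moved stays moved. The work goes in short steps, Python scripts to look and compute and a shell command to move; the robot and the scene stay as the last step left them, time stands still between calls to the robot, and variables do not carry over. Pictures are saved under pics/ and viewed, at most 10 in all, crops included, and the job is handed in when it is done.

```bash
mkdir -p pics; cat > h.py <<'E'
from station import *
import numpy as np, cv2
def px(P,c):
    p=c["world_to_cam"]@np.append(P,1); q=c["mtx"]@np.array([p[0],-p[1],-p[2]]); return q[:2]/q[2]
def ray(uv,c):
    d=np.linalg.inv(c["mtx"])@np.array([uv[0],uv[1],1.]); d=np.array([d[0],-d[1],-d[2]])
    R=c["world_to_cam"][:3,:3]; t=c["world_to_cam"][:3,3]
    return -R.T@t, R.T@d
def atz(uv,c,z):
    o,d=ray(uv,c); return o+d*(z-o[2])/d[2]
def tri(uvs,cs):
    A=np.zeros((3,3));b=np.zeros(3)
    for uv,c in zip(uvs,cs):
        o,d=ray(uv,c); d=d/np.linalg.norm(d); M=np.eye(3)-np.outer(d,d); A+=M;b+=M@o
    return np.linalg.solve(A,b)
def save(n,im): cv2.imwrite("pics/"+n,im[:,:,::-1])
E
python3 - <<'E'
from h import *
cs=[capture("scene"),capture("top")]
save("a.png",np.vstack([cs[0]["color"],cs[1]["color"]])[:, :]) if 0 else save("a.png",np.hstack([cv2.resize(c["color"],(400,300)) for c in cs]))
save("top.png",cs[1]["color"]);save("scene.png",cs[0]["color"])
for n in ["clamp","cap","bolt","cap_hinge","cap_crown","cap_fork","bolt_pivot","bolt_nut","bolt_grip","lamp_mid","tin","screwdriver","led_disc"]:
    r=[search_frame(c,n) for c in cs]
    print(n,[[(np.round(x["centre"]),round(x["conf"],2)) for x in q[:2]] for q in r], np.round(tri([q[0]["centre"] for q in r],cs),3) if all(r) else None)
E
```

```text
clamp [[(array([240., 225.]), 0.82)], [(array([233., 203.]), 0.98)]] [0.579 0.027 0.014]
cap [[(array([228., 200.]), 0.85)], [(array([244., 181.]), 0.86)]] [0.613 0.009 0.091]
bolt [[(array([279., 194.]), 0.62)], [(array([226., 229.]), 0.52)]] [0.506 0.053 0.06 ]
cap_hinge [[(array([228., 200.]), 0.95)], [(array([243., 182.]), 0.73)]] [0.612 0.012 0.09 ]
cap_crown [[(array([231., 197.]), 0.84)], [(array([242., 184.]), 0.76)]] [0.608 0.014 0.095]
cap_fork [[(array([228., 202.]), 0.69), (array([260., 159.]), 0.61)], [(array([243., 184.]), 0.97), (array([224., 230.]), 0.35)]] [0.61  0.01  0.086]
bolt_pivot [[(array([286., 195.]), 0.58)], [(array([245., 184.]), 0.56), (array([225., 230.]), 0.54)]] [0.579 0.054 0.112]
bolt_nut [[], [(array([224., 230.]), 0.61)]] None
bolt_grip [[(array([278., 193.]), 0.93)], [(array([228., 228.]), 0.69)]] [0.507 0.051 0.063]
lamp_mid [[(array([278., 254.]), 0.81), (array([281., 193.]), 0.47)], [(array([224., 190.]), 0.82)]] [ 0.595  0.084 -0.015]
tin [[(array([341., 260.]), 0.6)], [(array([158., 213.]), 0.79)]] [0.55  0.221 0.01 ]
screwdriver [[(array([262., 159.]), 0.86)], [(array([286., 296.]), 0.58)]] [ 0.349 -0.091  0.014]
led_disc [[(array([163., 216.]), 0.67), (array([280., 192.]), 0.33)], [(array([305., 171.]), 0.73)]] [ 0.65  -0.142  0.005]
```

View pics/scene.png

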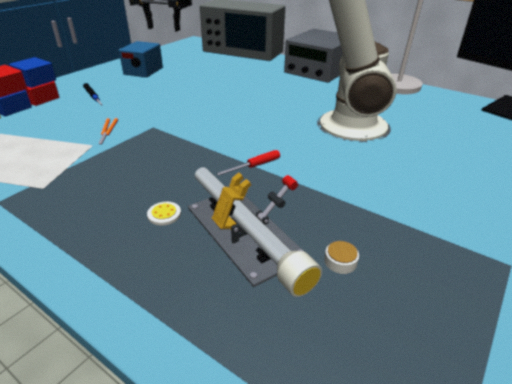

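View pics/top.png

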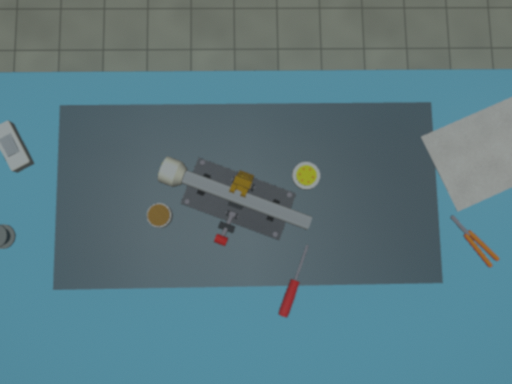

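The scene picture shows the plate amid the mat, with the cap open near (235,195) and the red grip at (290,183). In the top view the grip is at (221,240), the cap at (242,183), and the plate centre at about (239,199). The stem runs from (310,222) to (185,177).

```bash
python3 - <<'E'
from h import *
c=capture("top");s=capture("scene")
print("plate",[np.round(atz(u,c,.01),3)[:2] for u in [(201,161),(295,190),(280,238),(183,205),(239,199)]])
a,b=atz((310,222),c,.05),atz((185,177),c,.05);print("stem",a,b,np.degrees(np.arctan2(-(b-a)[0],(b-a)[1])))
print("grip",tri([(221,240),(291,183)],[c,s]))
st=sense();print(np.round(st["ee_rot"],3),st["tcp_pos"])
w=capture("wrist");W=w["world_to_cam"];print("wristcam",-W[:3,:3].T@W[:3,3],np.round(W[:3,:3],3),w["mtx"])
im=cv2.resize(c["color"][140:260,140:320],(720,480),interpolation=cv2.INTER_CUBIC);save("b.png",im)
E
```

```text
plate [array([0.678, 0.116]), array([ 0.602, -0.116]), array([ 0.484, -0.077]), array([0.569, 0.16 ]), array([0.582, 0.023])]
stem [ 0.52013818 -0.14513155  0.05      ] [0.63153224 0.15039158 0.05      ] -20.653359536235847
grip [0.47992288 0.06504956 0.07777619]
[[-0.964 -0.267  0.   ]
 [-0.267  0.964  0.   ]
 [-0.     0.    -1.   ]] [ 0.16660631 -0.60236231  0.22255182]
wristcam [ 0.09612795 -0.62147011  0.38560266] [[-0.265  0.964  0.   ]
 [-0.929 -0.255 -0.269]
 [-0.26  -0.072  0.963]] [[280.63253379   0.         254.9540191 ]
 [  0.         280.63253379 189.51809401]
 [  0.           0.           1.        ]]
```

View pics/b.png

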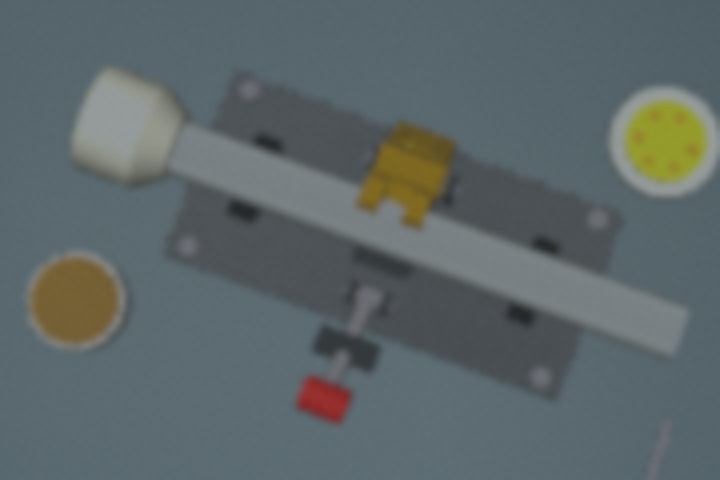

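The crop shows the four plate screws at (249,90), (597,219), (541,377) and (187,245), in 4x crop pixels. The cap is steeply open with its fork tip at about (390,220), and the grip is at (325,399). From these I put the origin at (0.584, 0.024) with a yaw of about -20.5°. I'm moving to a hover on the hinge side to look closer.

```bash

python3 -m pendant '[{"x":0.12,"y":0.12,"z":0.05,"rz":-0.03,"claw":0},{"x":0.25,"y":0.25,"z":0.1,"rz":-0.05,"claw":0},{"x":0.4,"y":0.4,"z":0.15,"rz":-0.08,"claw":0},{"x":0.55,"y":0.55,"z":0.2,"rz":-0.11,"claw":0},{"x":0.7,"y":0.7,"z":0.2,"rz":-0.14,"claw":0},{"x":0.85,"y":0.85,"z":0.2,"rz":-0.17,"claw":0},{"x":1,"y":1,"z":0.2,"rz":-0.2,"claw":0},{"x":1,"y":1,"z":0.2,"rz":-0.2,"claw":0}]' | tail -c 600
python3 -m pendant '[{"x":0.15,"y":0.2,"z":0,"claw":0},{"x":0.3,"y":0.4,"z":0,"claw":0},{"x":0.45,"y":0.6,"z":0,"claw":0},{"x":0.6,"y":0.8,"z":0,"claw":0},{"x":0.8,"y":1,"z":0,"claw":0},{"x":1,"y":1,"z":0,"claw":0},{"x":1,"y":1,"z":0,"claw":0},{"x":1,"y":1,"z":0,"claw":0}]' | tail -c 600
python3 -m pendant '[{"x":0.02,"y":0.15,"z":0,"claw":0},{"x":0.04,"y":0.3,"z":0,"claw":0},{"x":0.04,"y":0.36,"z":0,"claw":0},{"x":0.04,"y":0.36,"z":0,"claw":0},{"x":0.04,"y":0.36,"z":0,"claw":0},{"x":0.04,"y":0.36,"z":0,"claw":0},{"x":0.04,"y":0.36,"z":0,"claw":0},{"x":0.04,"y":0.36,"z":0,"claw":0}]' | tail -c 600
python3 - <<'E'
from h import *
c=capture("wrist"); save("w1.png",cv2.resize(c["color"],(768,576)))
for n in ["clamp","cap","cap_crown","cap_fork","bolt_grip","bolt_nut","led_disc"]: print(n,[(np.round(x["centre"],1),round(x["conf"],2)) for x in search_frame(c,n)[:2]])
np.save("w1.npy",np.array([c["mtx"],c["world_to_cam"]],dtype=object),allow_pickle=True)
E
```

```text
clamp []
cap []
cap_crown []
cap_fork []
bolt_grip []
bolt_nut []
led_disc []$[0]: bad value
$[0]: bad value
$[0]: bad value
```

View pics/w1.png

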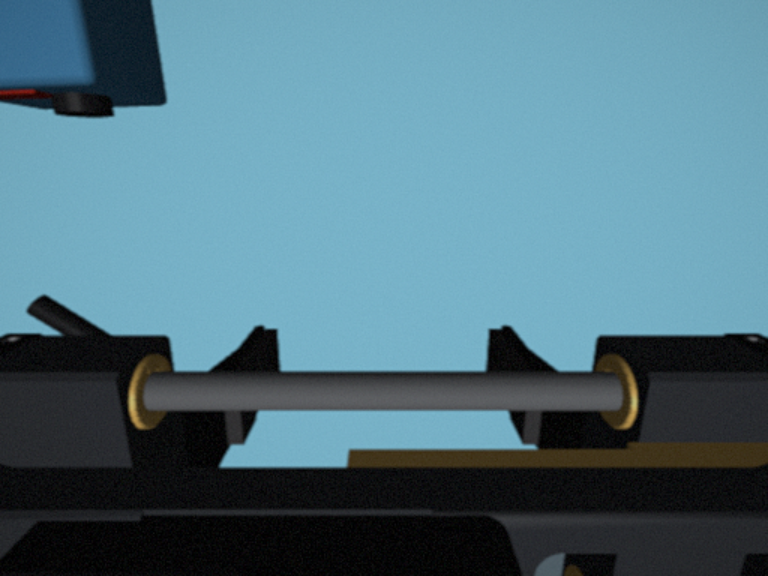

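The moves were refused, probably because every row needs all seven keys. The picture shows only the start position, with the fingers across rows 330-440.

```bash

python3 -m pendant '[{"x":0.12,"y":0.12,"z":0.05,"rx":0,"ry":0,"rz":-0.03,"claw":0},{"x":0.25,"y":0.25,"z":0.1,"rx":0,"ry":0,"rz":-0.05,"claw":0},{"x":0.4,"y":0.4,"z":0.15,"rx":0,"ry":0,"rz":-0.08,"claw":0},{"x":0.55,"y":0.55,"z":0.2,"rx":0,"ry":0,"rz":-0.11,"claw":0},{"x":0.7,"y":0.7,"z":0.2,"rx":0,"ry":0,"rz":-0.14,"claw":0},{"x":0.85,"y":0.85,"z":0.2,"rx":0,"ry":0,"rz":-0.17,"claw":0},{"x":1,"y":1,"z":0.2,"rx":0,"ry":0,"rz":-0.2,"claw":0},{"x":1,"y":1,"z":0.2,"rx":0,"ry":0,"rz":-0.2,"claw":0}]' | tail -c 600
```

```text
time_s: 2.95
tcp_pos: [0.4188, -0.3502, 0.2726]
ee_rot: [[-0.938, 0.347, 0.001], [0.347, 0.938, 0.0], [-0.001, 0.0, -1.0]]
wrist_force: [0.2, 0.7, -0.2]
gripper_width: 0.175
gripper_force: 0.0
```

```bash

python3 -m pendant '[{"x":0.15,"y":0.2,"z":0,"rx":0,"ry":0,"rz":0,"claw":0},{"x":0.3,"y":0.4,"z":0,"rx":0,"ry":0,"rz":0,"claw":0},{"x":0.45,"y":0.6,"z":0,"rx":0,"ry":0,"rz":0,"claw":0},{"x":0.6,"y":0.8,"z":0,"rx":0,"ry":0,"rz":0,"claw":0},{"x":0.8,"y":1,"z":0,"rx":0,"ry":0,"rz":0,"claw":0},{"x":1,"y":1,"z":0,"rx":0,"ry":0,"rz":0,"claw":0},{"x":1,"y":1,"z":0,"rx":0,"ry":0,"rz":0,"claw":0},{"x":1,"y":1,"z":0,"rx":0,"ry":0,"rz":0,"claw":0}]' | sed -n 1,2p
python3 -m pendant '[{"x":0.02,"y":0.15,"z":0,"rx":0,"ry":0,"rz":0,"claw":0},{"x":0.04,"y":0.3,"z":0,"rx":0,"ry":0,"rz":0,"claw":0},{"x":0.04,"y":0.36,"z":0,"rx":0,"ry":0,"rz":0,"claw":0},{"x":0.04,"y":0.36,"z":0,"rx":0,"ry":0,"rz":0,"claw":0},{"x":0.04,"y":0.36,"z":0,"rx":0,"ry":0,"rz":0,"claw":0},{"x":0.04,"y":0.36,"z":0,"rx":0,"ry":0,"rz":0,"claw":0},{"x":0.04,"y":0.36,"z":0,"rx":0,"ry":0,"rz":0,"claw":0},{"x":0.04,"y":0.36,"z":0,"rx":0,"ry":0,"rz":0,"claw":0}]'
python3 - <<'E'
from h import *
c=capture("wrist"); save("w2.png",cv2.resize(c["color"],(768,576)))
for n in ["clamp","cap","cap_crown","cap_fork","bolt_grip","bolt_nut","led_disc"]: print(n,[(np.round(x["centre"],1),round(x["conf"],2)) for x in search_frame(c,n)[:2]])
np.savez("w2.npz",mtx=c["mtx"],world_to_cam=c["world_to_cam"])
E
```

```text
time_s: 3.95
tcp_pos: [0.6661, -0.1032, 0.2719]
time_s: 4.95
tcp_pos: [0.6766, -0.0128, 0.2725]
ee_rot: [[-0.936, 0.351, -0.0], [0.351, 0.936, -0.0], [0.0, -0.0, -1.0]]
wrist_force: [0.3, -0.9, 0.0]
gripper_width: 0.006
gripper_force: 0.0
clamp [(array([257.3,  79.2]), 0.63)]
cap [(array([255.1, 110.3]), 0.65)]
cap_crown [(array([256.5, 112.4]), 0.91), (array([256.4,  25.9]), 0.69)]
cap_fork [(array([256.9, 110.1]), 0.97), (array([256. ,  26.7]), 0.53)]
bolt_grip [(array([256.5,  24.2]), 0.72)]
bolt_nut [(array([259.9,  21.9]), 0.57), (array([105.7,  27.6]), 0.38)]
led_disc [(array([167.8, 168.9]), 0.91)]
```

View pics/w2.png

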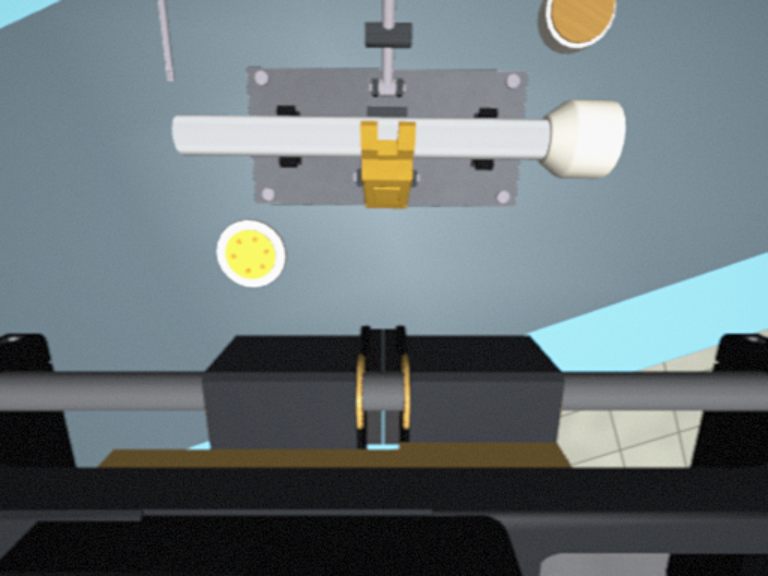

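The wrist view shows the screws at (261,77), (513,80), (503,197) and (268,194), in 1.5x pixels. The fork tips are at row 122, columns 362-414, the hinge pins at row 178 and the nut at (388,35). The stem runs squarely across the image and the yaw matches.

```bash
python3 - <<'E'
from h import *
from scipy.optimize import brentq
c=dict(np.load("w2.npz"))
S=np.array([atz(np.array(u)/1.5,c,.012)[:2] for u in [(261,77),(513,80),(503,197),(268,194)]]);O=S.mean(0);print(S,O)
d=S[1]-S[0]+S[2]-S[3];d/=np.linalg.norm(d);print("yaw",np.degrees(np.arctan2(-d[0],d[1])))
Y=np.append(d,0);X=np.array([d[1],-d[0],0]);O=np.append(O,0)
P=lambda x,y,z:O+X*x+Y*y+np.array([0,0,z])
rot=lambda q,a,b:P(.034-a*np.cos(q)+b*np.sin(q),0,.044+a*np.sin(q)+b*np.cos(q))
print("hinge px",px(P(.034,0,.044),c)*1.5)
for q in np.arange(1.1,1.7,.1): print(round(q,1),"tip",px(rot(q,.096,.003),c)*1.5,"crown out end",px(rot(q,.065,.028),c)*1.5,"lower edge",px(rot(q,-.004,.028),c)*1.5)
for t in np.arange(.75,1.2,.1): 
  g=P(-.044-.09*np.sin(t),0,.02+.09*np.cos(t))
  print(round(t,2),"nut",px(P(-.044-.046*np.sin(t),0,.02+.046*np.cos(t)),c)*1.5, g, [px(g,k) for k in [capture("top")]] if t<.8 else px(g,K) if 0 else "")
T=capture("top")
for t in np.arange(.75,1.2,.1): print(round(t,2),px(P(-.044-.09*np.sin(t),0,.02+.09*np.cos(t)),T))
print("tcp in clamp",(sense()["tcp_pos"]-O)@np.array([X,Y,[0,0,1]]).T, X,Y)
E
```

```text
[[ 0.49464399 -0.06267053]
 [ 0.57878687  0.15313397]
 [ 0.67723567  0.11485702]
 [ 0.59266977 -0.10102621]] [0.58583408 0.02607356]
yaw -21.346159220188188
hinge px [386.09635877 176.66598478]
1.1 tip [387.98945256 117.27394874] crown out end [386.96124935 172.53194563] lower edge [385.75983947 207.67344474]
1.2 tip [387.85558757 130.76712233] crown out end [386.82317217 182.4072263 ] lower edge [385.72582938 208.26199558]
1.3 tip [387.6975854  144.93531837] crown out end [386.67821727 192.07853283] lower edge [385.69598278 208.52952465]
1.4 tip [387.51857771 159.49516772] crown out end [386.52887933 201.39491291] lower edge [385.67049783 208.48043793]
1.5 tip [387.32230828 174.15312799] crown out end [386.37763647 210.22007965] lower edge [385.64952277 208.12195288]
1.6 tip [387.11294902 188.61919109] crown out end [386.22687105 218.43575299] lower edge [385.63315873 207.46378437]
0.75 nut [388.09252007  37.51581546] [0.48771361 0.06442023 0.085852  ] [array([220.75339567, 236.67515943])]
0.85 nut [388.10143585  34.30452461] [0.48187584 0.0667017  0.07939848] 
0.95 nut [388.09907855  31.72375225] [0.47666731 0.06873726 0.07235148] 
1.05 nut [388.08573985  29.79261708] [0.47214007 0.07050656 0.06478139] 
1.15 nut [388.06187523  28.51892069] [0.46833934 0.07199193 0.05676387] 
0.75 [220.75339567 236.67515943]
0.85 [219.91538514 239.32849281]
0.95 [219.20699742 241.6771758 ]
1.05 [218.63412058 243.69929765]
1.15 [218.20057937 245.37820897]
tcp in clamp [ 0.09852177 -0.00273292  0.27256117] [ 0.93139828 -0.36400171  0.        ] [0.36400171 0.93139828 0.        ]
```

The cap is at about 1.13 rad and the bolt at about 0.85 rad. Next I descend behind the cap and push it over.

```bash

python3 -m pendant '[{"x":0,"y":0,"z":-0.1,"rx":0,"ry":0,"rz":0,"claw":0},{"x":0,"y":0.01,"z":-0.25,"rx":0,"ry":0,"rz":0,"claw":0},{"x":0,"y":0.01,"z":-0.4,"rx":0,"ry":0,"rz":0,"claw":0},{"x":0,"y":0.01,"z":-0.55,"rx":0,"ry":0,"rz":0,"claw":0},{"x":0,"y":0.01,"z":-0.65,"rx":0,"ry":0,"rz":0,"claw":0},{"x":0,"y":0.01,"z":-0.73,"rx":0,"ry":0,"rz":0,"claw":0},{"x":0,"y":0.01,"z":-0.73,"rx":0,"ry":0,"rz":0,"claw":0},{"x":0,"y":0.01,"z":-0.73,"rx":0,"ry":0,"rz":0,"claw":0}]'
python3 -m pendant '[{"x":-0.04,"y":0.015,"z":0,"rx":0,"ry":0,"rz":0,"claw":0},{"x":-0.08,"y":0.03,"z":0,"rx":0,"ry":0,"rz":0,"claw":0},{"x":-0.12,"y":0.047,"z":0,"rx":0,"ry":0,"rz":0,"claw":0},{"x":-0.15,"y":0.06,"z":0,"rx":0,"ry":0,"rz":0,"claw":0},{"x":-0.17,"y":0.066,"z":0,"rx":0,"ry":0,"rz":0,"claw":0},{"x":-0.19,"y":0.074,"z":0,"rx":0,"ry":0,"rz":0,"claw":0},{"x":-0.21,"y":0.082,"z":0,"rx":0,"ry":0,"rz":0,"claw":0},{"x":-0.23,"y":0.09,"z":0,"rx":0,"ry":0,"rz":0,"claw":0}]'
```

```text
time_s: 6.45
tcp_pos: [0.6774, -0.0098, 0.0911]
ee_rot: [[-0.937, 0.351, 0.002], [0.351, 0.937, -0.0], [-0.002, 0.001, -1.0]]
wrist_force: [0.0, 0.9, 1.0]
gripper_width: 0.005
gripper_force: 0.0
time_s: 7.45
tcp_pos: [0.6191, 0.0129, 0.0903]
ee_rot: [[-0.936, 0.351, 0.001], [0.351, 0.936, 0.0], [-0.0, 0.001, -1.0]]
wrist_force: [0.9, 0.9, 2.2]
gripper_width: 0.002
gripper_force: 0.9
```

```bash

python3 -m pendant '[{"x":-0.02,"y":0.008,"z":0,"rx":0,"ry":0,"rz":0,"claw":0},{"x":-0.04,"y":0.016,"z":0,"rx":0,"ry":0,"rz":0,"claw":0},{"x":-0.06,"y":0.024,"z":0,"rx":0,"ry":0,"rz":0,"claw":0},{"x":-0.08,"y":0.032,"z":0,"rx":0,"ry":0,"rz":0,"claw":0},{"x":-0.1,"y":0.04,"z":0,"rx":0,"ry":0,"rz":0,"claw":0},{"x":-0.12,"y":0.047,"z":0,"rx":0,"ry":0,"rz":0,"claw":0},{"x":-0.14,"y":0.055,"z":0,"rx":0,"ry":0,"rz":0,"claw":0},{"x":-0.16,"y":0.063,"z":0,"rx":0,"ry":0,"rz":0,"claw":0}]'
python3 - <<'E'
from h import *
a=[capture("top")["color"][140:260,140:320],capture("scene")["color"][150:270,170:350]]
save("c.png",np.vstack([cv2.resize(i,(450,300),interpolation=cv2.INTER_CUBIC) for i in a]))
E
```

```text
time_s: 8.45
tcp_pos: [0.5787, 0.0285, 0.0901]
ee_rot: [[-0.936, 0.351, -0.0], [0.351, 0.936, 0.0], [0.0, 0.0, -1.0]]
wrist_force: [0.2, -0.8, -0.2]
gripper_width: 0.003
gripper_force: 0.0
```

View pics/c.png

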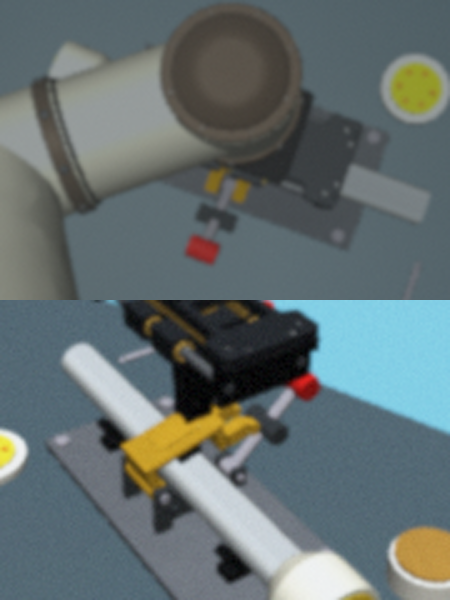

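The cap now lies on the stem with the fork, at (228,183) in the top crop, straddling the shank. The bolt is still leaning out, with the grip at (203,248). Next I lift, open, and go over the grip.

```bash

python3 -m pendant '[{"x":0,"y":0,"z":0.12,"rx":0,"ry":0,"rz":0,"claw":0.2},{"x":0,"y":0,"z":0.24,"rx":0,"ry":0,"rz":0,"claw":0.7},{"x":-0.08,"y":0.03,"z":0.3,"rx":0,"ry":0,"rz":0,"claw":0.7},{"x":-0.18,"y":0.07,"z":0.3,"rx":0,"ry":0,"rz":0,"claw":0.7},{"x":-0.28,"y":0.11,"z":0.3,"rx":0,"ry":0,"rz":0,"claw":0.7},{"x":-0.35,"y":0.14,"z":0.3,"rx":0,"ry":0,"rz":0,"claw":0.7},{"x":-0.39,"y":0.155,"z":0.3,"rx":0,"ry":0,"rz":0,"claw":0.7},{"x":-0.39,"y":0.155,"z":0.3,"rx":0,"ry":0,"rz":0,"claw":0.7}]'
python3 -m pendant '[{"x":0,"y":0,"z":-0.05,"rx":0,"ry":0,"rz":0,"claw":0.7},{"x":0,"y":0,"z":-0.12,"rx":0,"ry":0,"rz":0,"claw":0.7},{"x":0,"y":0,"z":-0.19,"rx":0,"ry":0,"rz":0,"claw":0.7},{"x":0,"y":0,"z":-0.26,"rx":0,"ry":0,"rz":0,"claw":0.7},{"x":0,"y":0,"z":-0.33,"rx":0,"ry":0,"rz":0,"claw":0.7},{"x":0,"y":0,"z":-0.37,"rx":0,"ry":0,"rz":0,"claw":0.7},{"x":0,"y":0,"z":-0.4,"rx":0,"ry":0,"rz":0,"claw":0.7},{"x":0,"y":0,"z":-0.4,"rx":0,"ry":0,"rz":0,"claw":0.7}]'
python3 - <<'E'
from h import *
w=capture("wrist")["color"];s=capture("scene")["color"][150:246,210:338]
save("d.png",np.vstack([w[100:384,:400],cv2.resize(s,(400,300),interpolation=cv2.INTER_CUBIC)]))
E
```

```text
time_s: 9.55
tcp_pos: [0.4816, 0.0674, 0.1653]
ee_rot: [[-0.937, 0.35, 0.001], [0.35, 0.937, 0.0], [-0.0, 0.0, -1.0]]
wrist_force: [0.2, 0.2, 0.5]
gripper_width: 0.694
gripper_force: 0.0
time_s: 10.55
tcp_pos: [0.4815, 0.067, 0.0646]
ee_rot: [[-0.936, 0.351, -0.001], [0.351, 0.936, -0.0], [0.001, -0.001, -1.0]]
wrist_force: [-0.5, 0.2, 0.5]
gripper_width: 0.7
gripper_force: 0.0
```

View pics/d.png

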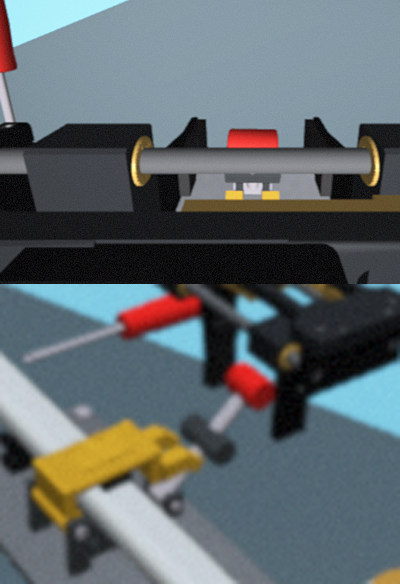

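The grip sits centred between the pads, at about (252,140) in the wrist view. I close on it.

```bash

python3 -m pendant '[{"x":0,"y":0,"z":0,"rx":0,"ry":0,"rz":0,"claw":0.25},{"x":0,"y":0,"z":0,"rx":0,"ry":0,"rz":0,"claw":0.25},{"x":0,"y":0,"z":0,"rx":0,"ry":0,"rz":0,"claw":0.25},{"x":0,"y":0,"z":0,"rx":0,"ry":0,"rz":0,"claw":0.25},{"x":0,"y":0,"z":0,"rx":0,"ry":0,"rz":0,"claw":0.2},{"x":0,"y":0,"z":0,"rx":0,"ry":0,"rz":0,"claw":0.2},{"x":0,"y":0,"z":0,"rx":0,"ry":0,"rz":0,"claw":0.2},{"x":0,"y":0,"z":0,"rx":0,"ry":0,"rz":0,"claw":0.2}]'
python3 -m pendant '[{"x":0.018,"y":-0.007,"z":0.02,"rx":0,"ry":0,"rz":0,"claw":0.2},{"x":0.036,"y":-0.014,"z":0.038,"rx":0,"ry":0,"rz":0,"claw":0.2},{"x":0.056,"y":-0.022,"z":0.054,"rx":0,"ry":0,"rz":0,"claw":0.2},{"x":0.077,"y":-0.03,"z":0.069,"rx":0,"ry":0,"rz":0,"claw":0.2},{"x":0.092,"y":-0.036,"z":0.078,"rx":0,"ry":0,"rz":0,"claw":0.2},{"x":0.106,"y":-0.041,"z":0.086,"rx":0,"ry":0,"rz":0,"claw":0.2},{"x":0.121,"y":-0.047,"z":0.094,"rx":0,"ry":0,"rz":0,"claw":0.2},{"x":0.121,"y":-0.047,"z":0.094,"rx":0,"ry":0,"rz":0,"claw":0.2}]'
```

```text
time_s: 11.65
tcp_pos: [0.4806, 0.0659, 0.0647]
ee_rot: [[-0.936, 0.351, -0.002], [0.351, 0.936, -0.002], [0.002, -0.003, -1.0]]
wrist_force: [0.1, -5.8, 0.3]
gripper_width: 0.317
gripper_force: 30.0
time_s: 12.65
tcp_pos: [0.5097, 0.0546, 0.0878]
ee_rot: [[-0.936, 0.352, -0.006], [0.352, 0.936, -0.001], [0.005, -0.003, -1.0]]
wrist_force: [-5.8, -1.3, -4.5]
gripper_width: 0.324
gripper_force: 30.0
```

```bash

python3 -m pendant '[{"x":0.008,"y":-0.003,"z":0.003,"rx":0,"ry":0,"rz":0,"claw":0.2},{"x":0.016,"y":-0.006,"z":0.006,"rx":0,"ry":0,"rz":0,"claw":0.2},{"x":0.024,"y":-0.009,"z":0.009,"rx":0,"ry":0,"rz":0,"claw":0.2},{"x":0.032,"y":-0.013,"z":0.012,"rx":0,"ry":0,"rz":0,"claw":0.2},{"x":0.04,"y":-0.016,"z":0.014,"rx":0,"ry":0,"rz":0,"claw":0.2},{"x":0.048,"y":-0.019,"z":0.017,"rx":0,"ry":0,"rz":0,"claw":0.2},{"x":0.056,"y":-0.022,"z":0.019,"rx":0,"ry":0,"rz":0,"claw":0.2},{"x":0.064,"y":-0.025,"z":0.021,"rx":0,"ry":0,"rz":0,"claw":0.2}]'
```

```text
time_s: 13.65
tcp_pos: [0.5228, 0.0493, 0.0926]
ee_rot: [[-0.936, 0.352, -0.011], [0.352, 0.936, -0.0], [0.01, -0.004, -1.0]]
wrist_force: [-14.5, 7.2, 0.3]
gripper_width: 0.317
gripper_force: 30.0
```

```bash

python3 -m pendant '[{"x":0.004,"y":-0.002,"z":0.001,"rx":0,"ry":0,"rz":0,"claw":0.2},{"x":0.008,"y":-0.003,"z":0.002,"rx":0,"ry":0,"rz":0,"claw":0.2},{"x":0.012,"y":-0.005,"z":0.003,"rx":0,"ry":0,"rz":0,"claw":0.2},{"x":0.016,"y":-0.006,"z":0.003,"rx":0,"ry":0,"rz":0,"claw":0.2},{"x":0.02,"y":-0.008,"z":0.004,"rx":0,"ry":0,"rz":0,"claw":0.2},{"x":0.024,"y":-0.009,"z":0.005,"rx":0,"ry":0,"rz":0,"claw":0.2},{"x":0.028,"y":-0.011,"z":0.005,"rx":0,"ry":0,"rz":0,"claw":0.2},{"x":0.033,"y":-0.013,"z":0.006,"rx":0,"ry":0,"rz":0,"claw":0.2}]'
```

```text
time_s: 14.65
tcp_pos: [0.5264, 0.048, 0.0935]
ee_rot: [[-0.935, 0.353, -0.02], [0.353, 0.936, 0.002], [0.019, -0.005, -1.0]]
wrist_force: [-12.6, 1.6, 1.6]
gripper_width: 0.322
gripper_force: 30.0
```

```bash

python3 -m pendant '[{"x":0.003,"y":-0.001,"z":0,"rx":0,"ry":0,"rz":0,"claw":0.2},{"x":0.005,"y":-0.002,"z":0,"rx":0,"ry":0,"rz":0,"claw":0.2},{"x":0.008,"y":-0.003,"z":0,"rx":0,"ry":0,"rz":0,"claw":0.2},{"x":0.01,"y":-0.004,"z":0,"rx":0,"ry":0,"rz":0,"claw":0.2},{"x":0.013,"y":-0.005,"z":0,"rx":0,"ry":0,"rz":0,"claw":0.2},{"x":0.016,"y":-0.006,"z":0,"rx":0,"ry":0,"rz":0,"claw":0.2},{"x":0.016,"y":-0.006,"z":0,"rx":0,"ry":0,"rz":0,"claw":0.2},{"x":0.016,"y":-0.006,"z":0,"rx":0,"ry":0,"rz":0,"claw":0.2}]'
python3 - <<'E'
from h import *
s=capture("scene");t=capture("top")
save("e.png",np.vstack([cv2.resize(s["color"][150:246,210:338],(533,400),interpolation=cv2.INTER_CUBIC)]))
E
```

```text
time_s: 15.65
tcp_pos: [0.5378, 0.0437, 0.0954]
ee_rot: [[-0.936, 0.351, -0.006], [0.351, 0.936, -0.001], [0.005, -0.003, -1.0]]
wrist_force: [-8.0, -0.8, 0.6]
gripper_width: 0.318
gripper_force: 30.0
```

View pics/e.png

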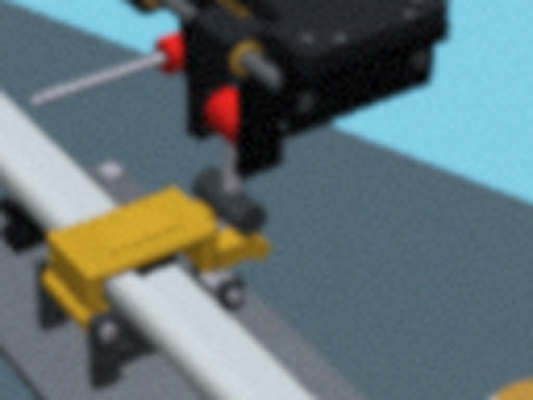

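The bolt is over the hump and nearly upright, with the nut at (230,200) on the seat side and the force fallen to 8 N. Now small steps to feel for the end.

```bash

python3 -m pendant '[{"x":0.002,"y":-0.001,"z":0,"rx":0,"ry":0,"rz":0,"claw":0.2},{"x":0.004,"y":-0.002,"z":0,"rx":0,"ry":0,"rz":0,"claw":0.2},{"x":0.006,"y":-0.003,"z":0,"rx":0,"ry":0,"rz":0,"claw":0.2},{"x":0.008,"y":-0.003,"z":0,"rx":0,"ry":0,"rz":0,"claw":0.2},{"x":0.01,"y":-0.004,"z":0,"rx":0,"ry":0,"rz":0,"claw":0.2},{"x":0.012,"y":-0.005,"z":0,"rx":0,"ry":0,"rz":0,"claw":0.2},{"x":0.012,"y":-0.005,"z":0,"rx":0,"ry":0,"rz":0,"claw":0.2},{"x":0.012,"y":-0.005,"z":0,"rx":0,"ry":0,"rz":0,"claw":0.2}]'
```

```text
time_s: 16.75
tcp_pos: [0.5414, 0.0423, 0.0957]
ee_rot: [[-0.936, 0.351, -0.004], [0.351, 0.936, -0.001], [0.004, -0.003, -1.0]]
wrist_force: [-7.9, -1.7, 1.0]
gripper_width: 0.318
gripper_force: 30.0
```

```bash

python3 -m pendant '[{"x":0.001,"y":0,"z":0,"rx":0,"ry":0,"rz":0,"claw":0.2},{"x":0.002,"y":-0.001,"z":0,"rx":0,"ry":0,"rz":0,"claw":0.2},{"x":0.004,"y":-0.001,"z":0,"rx":0,"ry":0,"rz":0,"claw":0.2},{"x":0.005,"y":-0.002,"z":0,"rx":0,"ry":0,"rz":0,"claw":0.2},{"x":0.006,"y":-0.002,"z":0,"rx":0,"ry":0,"rz":0,"claw":0.2},{"x":0.007,"y":-0.003,"z":0,"rx":0,"ry":0,"rz":0,"claw":0.2},{"x":0.008,"y":-0.003,"z":0,"rx":0,"ry":0,"rz":0,"claw":0.2},{"x":0.008,"y":-0.003,"z":0,"rx":0,"ry":0,"rz":0,"claw":0.2}]'
```

```text
time_s: 17.75
tcp_pos: [0.5435, 0.0415, 0.0957]
ee_rot: [[-0.936, 0.351, -0.004], [0.351, 0.936, -0.002], [0.003, -0.003, -1.0]]
wrist_force: [-6.3, -2.1, 1.0]
gripper_width: 0.322
gripper_force: 30.0
```

```bash

python3 -m pendant '[{"x":0.001,"y":0,"z":0,"rx":0,"ry":0,"rz":0,"claw":0.2},{"x":0.002,"y":-0.001,"z":0,"rx":0,"ry":0,"rz":0,"claw":0.2},{"x":0.004,"y":-0.001,"z":0,"rx":0,"ry":0,"rz":0,"claw":0.2},{"x":0.005,"y":-0.002,"z":0,"rx":0,"ry":0,"rz":0,"claw":0.2},{"x":0.006,"y":-0.002,"z":0,"rx":0,"ry":0,"rz":0,"claw":0.2},{"x":0.007,"y":-0.003,"z":0,"rx":0,"ry":0,"rz":0,"claw":0.2},{"x":0.008,"y":-0.003,"z":0,"rx":0,"ry":0,"rz":0,"claw":0.2},{"x":0.008,"y":-0.003,"z":0,"rx":0,"ry":0,"rz":0,"claw":0.2}]'
```

```text
time_s: 18.75
tcp_pos: [0.5452, 0.0408, 0.0958]
ee_rot: [[-0.936, 0.351, -0.005], [0.351, 0.936, -0.001], [0.004, -0.003, -1.0]]
wrist_force: [-7.2, -3.3, 1.7]
gripper_width: 0.319
gripper_force: 30.0
```

```bash

python3 -m pendant '[{"x":0.001,"y":0,"z":0,"rx":0,"ry":0,"rz":0,"claw":0.2},{"x":0.002,"y":-0.001,"z":0,"rx":0,"ry":0,"rz":0,"claw":0.2},{"x":0.003,"y":-0.001,"z":0,"rx":0,"ry":0,"rz":0,"claw":0.2},{"x":0.004,"y":-0.001,"z":0,"rx":0,"ry":0,"rz":0,"claw":0.2},{"x":0.004,"y":-0.002,"z":0,"rx":0,"ry":0,"rz":0,"claw":0.2},{"x":0.005,"y":-0.002,"z":0,"rx":0,"ry":0,"rz":0,"claw":0.2},{"x":0.005,"y":-0.002,"z":0,"rx":0,"ry":0,"rz":0,"claw":0.2},{"x":0.005,"y":-0.002,"z":0,"rx":0,"ry":0,"rz":0,"claw":0.2}]'
```

```text
time_s: 19.75
tcp_pos: [0.5463, 0.0404, 0.0958]
ee_rot: [[-0.936, 0.351, -0.005], [0.351, 0.936, -0.001], [0.004, -0.003, -1.0]]
wrist_force: [-8.3, -1.1, 2.2]
gripper_width: 0.318
gripper_force: 30.0
```

```bash

python3 -m pendant '[{"x":0.001,"y":0,"z":0,"rx":0,"ry":0,"rz":0,"claw":0.2},{"x":0.002,"y":-0.001,"z":0,"rx":0,"ry":0,"rz":0,"claw":0.2},{"x":0.003,"y":-0.001,"z":0,"rx":0,"ry":0,"rz":0,"claw":0.2},{"x":0.004,"y":-0.001,"z":0,"rx":0,"ry":0,"rz":0,"claw":0.2},{"x":0.004,"y":-0.002,"z":0,"rx":0,"ry":0,"rz":0,"claw":0.2},{"x":0.005,"y":-0.002,"z":0,"rx":0,"ry":0,"rz":0,"claw":0.2},{"x":0.005,"y":-0.002,"z":0,"rx":0,"ry":0,"rz":0,"claw":0.2},{"x":0.005,"y":-0.002,"z":0,"rx":0,"ry":0,"rz":0,"claw":0.2}]'
```

```text
time_s: 20.75
tcp_pos: [0.5476, 0.0399, 0.0958]
ee_rot: [[-0.936, 0.351, -0.005], [0.351, 0.936, -0.001], [0.004, -0.003, -1.0]]
wrist_force: [-7.7, -2.2, 1.3]
gripper_width: 0.32
gripper_force: 30.0
```

```bash

python3 -m pendant '[{"x":0.001,"y":0,"z":0,"rx":0,"ry":0,"rz":0,"claw":0.2},{"x":0.002,"y":-0.001,"z":0,"rx":0,"ry":0,"rz":0,"claw":0.2},{"x":0.003,"y":-0.001,"z":0,"rx":0,"ry":0,"rz":0,"claw":0.2},{"x":0.004,"y":-0.001,"z":0,"rx":0,"ry":0,"rz":0,"claw":0.2},{"x":0.005,"y":-0.002,"z":0,"rx":0,"ry":0,"rz":0,"claw":0.2},{"x":0.006,"y":-0.002,"z":0,"rx":0,"ry":0,"rz":0,"claw":0.2},{"x":0.006,"y":-0.002,"z":0,"rx":0,"ry":0,"rz":0,"claw":0.2},{"x":0.006,"y":-0.002,"z":0,"rx":0,"ry":0,"rz":0,"claw":0.2}]'
python3 - <<'E'
from h import *
s=capture("scene")
O=np.array([.5858,.0261,0]);X=np.array([.9314,-.364,0])
for n in("bolt_grip","bolt_nut"):print(n,[(np.round(k["centre"],1),round(k["conf"],2)) for k in search_frame(s,n)[:2]])
for t in(0,.05,.1,.15):print(t,[np.round(px(O+X*(-.044-r*np.sin(t))+[0,0,.02+r*np.cos(t)],s),1) for r in(.046,.09)])
save("f.png",cv2.resize(s["color"][155:215,235:315],(800,600),interpolation=cv2.INTER_CUBIC))
E
```

```text
time_s: 21.75
tcp_pos: [0.5489, 0.0394, 0.0957]
ee_rot: [[-0.936, 0.351, -0.005], [0.351, 0.936, -0.001], [0.004, -0.003, -1.0]]
wrist_force: [-7.6, -1.1, 2.4]
gripper_width: 0.315
gripper_force: 30.0
bolt_grip [(array([244.3, 207.6]), 0.19)]
bolt_nut [(array([259.2, 197. ]), 0.54), (array([277.9, 253. ]), 0.36)]
0 [array([263. , 199.1]), array([263.4, 180.6])]
0.05 [array([263.9, 198.8]), array([265.4, 179.9])]
0.1 [array([264.9, 198.5]), array([267.3, 179.4])]
0.15 [array([265.8, 198.2]), array([269.2, 178.9])]
```

View pics/f.png

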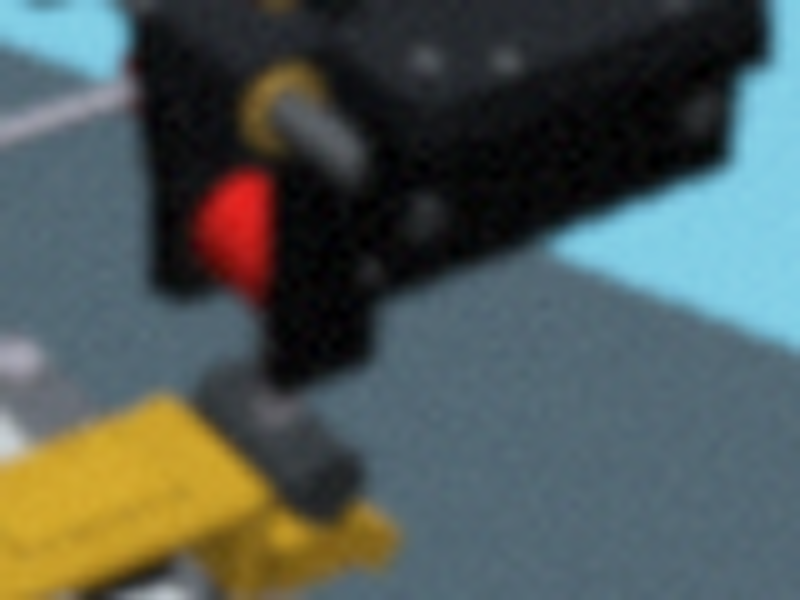

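The nut centre is at about (263,199) in full pixels, which fits a bolt angle near 0, but the image only resolves about 0.05 rad. The force hasn't risen yet, so I keep feeling forward.

```bash

python3 -m pendant '[{"x":0.001,"y":0,"z":0,"rx":0,"ry":0,"rz":0,"claw":0.2},{"x":0.002,"y":-0.001,"z":0,"rx":0,"ry":0,"rz":0,"claw":0.2},{"x":0.003,"y":-0.001,"z":0,"rx":0,"ry":0,"rz":0,"claw":0.2},{"x":0.004,"y":-0.001,"z":0,"rx":0,"ry":0,"rz":0,"claw":0.2},{"x":0.005,"y":-0.002,"z":0,"rx":0,"ry":0,"rz":0,"claw":0.2},{"x":0.006,"y":-0.002,"z":0,"rx":0,"ry":0,"rz":0,"claw":0.2},{"x":0.006,"y":-0.002,"z":0,"rx":0,"ry":0,"rz":0,"claw":0.2},{"x":0.006,"y":-0.002,"z":0,"rx":0,"ry":0,"rz":0,"claw":0.2}]'
```

```text
time_s: 22.9
tcp_pos: [0.5496, 0.0391, 0.0957]
ee_rot: [[-0.936, 0.351, -0.007], [0.351, 0.936, -0.001], [0.006, -0.004, -1.0]]
wrist_force: [-10.2, 0.3, 3.7]
gripper_width: 0.317
gripper_force: 30.0
```

```bash

python3 -m pendant '[{"x":0.001,"y":0,"z":0,"rx":0,"ry":0,"rz":0,"claw":0.2},{"x":0.002,"y":-0.001,"z":0,"rx":0,"ry":0,"rz":0,"claw":0.2},{"x":0.003,"y":-0.001,"z":0,"rx":0,"ry":0,"rz":0,"claw":0.2},{"x":0.004,"y":-0.001,"z":0,"rx":0,"ry":0,"rz":0,"claw":0.2},{"x":0.004,"y":-0.002,"z":0,"rx":0,"ry":0,"rz":0,"claw":0.2},{"x":0.004,"y":-0.002,"z":0,"rx":0,"ry":0,"rz":0,"claw":0.2},{"x":0.004,"y":-0.002,"z":0,"rx":0,"ry":0,"rz":0,"claw":0.2},{"x":0.004,"y":-0.002,"z":0,"rx":0,"ry":0,"rz":0,"claw":0.2}]'
```

```text
time_s: 23.9
tcp_pos: [0.5501, 0.0389, 0.0957]
ee_rot: [[-0.936, 0.351, -0.008], [0.351, 0.936, -0.001], [0.007, -0.004, -1.0]]
wrist_force: [-12.5, 1.8, 5.5]
gripper_width: 0.32
gripper_force: 30.0
```

The force rises from 6.7 to 12.3 N while the tool lags its command, so that is the slot's end. I let go and lift away.

```bash

python3 -m pendant '[{"x":0,"y":0,"z":0,"rx":0,"ry":0,"rz":0,"claw":0.6},{"x":0,"y":0,"z":0,"rx":0,"ry":0,"rz":0,"claw":0.7},{"x":0,"y":0,"z":0,"rx":0,"ry":0,"rz":0,"claw":0.7},{"x":0,"y":0,"z":0,"rx":0,"ry":0,"rz":0,"claw":0.7},{"x":0,"y":0,"z":0.1,"rx":0,"ry":0,"rz":0,"claw":0.7},{"x":0,"y":0,"z":0.25,"rx":0,"ry":0,"rz":0,"claw":0.7},{"x":0,"y":0,"z":0.4,"rx":0,"ry":0,"rz":0,"claw":0.7},{"x":0,"y":0,"z":0.5,"rx":0,"ry":0,"rz":0,"claw":0.7}]'
python3 -m pendant '[{"x":-0.1,"y":0,"z":0.1,"rx":0,"ry":0,"rz":0,"claw":0.7},{"x":-0.2,"y":0,"z":0.2,"rx":0,"ry":0,"rz":0,"claw":0.7},{"x":-0.3,"y":0,"z":0.3,"rx":0,"ry":0,"rz":0,"claw":0.7},{"x":-0.4,"y":0,"z":0.3,"rx":0,"ry":0,"rz":0,"claw":0.7},{"x":-0.4,"y":0,"z":0.3,"rx":0,"ry":0,"rz":0,"claw":0.7},{"x":-0.4,"y":0,"z":0.3,"rx":0,"ry":0,"rz":0,"claw":0.7},{"x":-0.4,"y":0,"z":0.3,"rx":0,"ry":0,"rz":0,"claw":0.7},{"x":-0.4,"y":0,"z":0.3,"rx":0,"ry":0,"rz":0,"claw":0.7}]'
python3 - <<'E'
from h import *
s=capture("scene");w=capture("wrist")
O=np.array([.5858,.0261,0]);X=np.array([.9314,-.364,0])
def red(c):
    h=cv2.cvtColor(c["color"],cv2.COLOR_RGB2HSV);m=(((h[...,0]<6)|(h[...,0]>172))&(h[...,1]>150)&(h[...,2]>80)).astype(np.uint8)
    n,l,st,ce=cv2.connectedComponentsWithStats(m);return [(st[i,4],np.round(ce[i],1)) for i in range(1,n) if st[i,4]>25]
for c in(s,w):
    print(red(c))
    for t in(-.05,0,.05,.1):print(t,[np.round(px(O+X*(-.044-r*np.sin(t))+[0,0,.02+r*np.cos(t)],c),1) for r in(.046,.09)])
save("g.png",np.hstack([cv2.resize(s["color"][150:230,215:315],(400,320),interpolation=cv2.INTER_CUBIC),cv2.resize(w["color"],(400,320))]))
E
```

```text
time_s: 24.9
tcp_pos: [0.5546, 0.0393, 0.2226]
ee_rot: [[-0.937, 0.351, 0.004], [0.351, 0.937, 0.001], [-0.003, 0.002, -1.0]]
wrist_force: [0.9, -1.1, -0.4]
gripper_width: 0.698
gripper_force: 0.0
time_s: 25.9
tcp_pos: [0.454, 0.0391, 0.2948]
ee_rot: [[-0.936, 0.351, -0.001], [0.351, 0.936, -0.001], [0.001, -0.001, -1.0]]
wrist_force: [1.1, 0.2, 0.2]
gripper_width: 0.7
gripper_force: 0.0
[(np.int32(1076), array([24.5, 85.7])), (np.int32(241), array([263.7, 157.9])), (np.int32(158), array([262.2, 180. ]))]
-0.05 [array([262. , 199.5]), array([261.5, 181.3])]
0 [array([263. , 199.1]), array([263.4, 180.6])]
0.05 [array([263.9, 198.8]), array([265.4, 179.9])]
0.1 [array([264.9, 198.5]), array([267.3, 179.4])]
[(np.int32(896), array([148.4, 120.6])), (np.int32(308), array([280.1, 233.7]))]
-0.05 [array([277.9, 221.8]), array([280.4, 235.6])]
0 [array([277.9, 220.4]), array([280.5, 232.6])]
0.05 [array([278. , 218.9]), array([280.6, 229.5])]
0.1 [array([278. , 217.4]), array([280.7, 226.3])]
```

View pics/g.png

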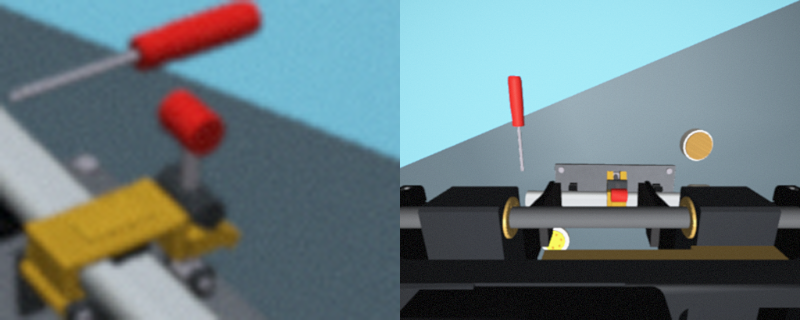

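The bolt stands upright with the nut on the fork. The grip is at (262.2,180.0) in the scene view and (280.1,233.7) in the wrist view, and both fit an angle of about -0.02 ± 0.03 rad. The end was felt and nothing is touched, so I hand in.

```bash
python3 -c "
from station import *
print(finish_job())"
```

```text
the job is handed in; nothing more can be done
None
```

I handed the job in at about 26 s with the cap shut on the stem, the bolt home against the slot's end (stopped at about 12 N at the wrist) and released; the bystanders weren't touched, and the result of the judging wasn't shown.

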